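# Clear the lid and twist open the parts jar

## Robot

A 7-joint arm with a two-finger parallel gripper is mounted at the origin on the work surface. World frame = base frame: x ahead of the robot, y to its left, z up, the work surface at z = 0. Lengths are in mm, angles in rad, forces in N, time in s.
With the tool pointing down it reaches from about 400 to 875 mm from the base axis. Payload 4.4 kg.
Tool frame: the origin (TCP) lies at the very end of the fingers, on their centre line; the grasp point (between the pads) lies ctrl.grip_depth behind it (ctrl.grip_depth is the distance from the TCP to the grasp point, in mm); y points along the fingers, x is the direction in which the jaws open and shut, and the axes are right-handed (so a half turn about y gives the same grasp; the last joint's range is limited). The gripper opens to 85 mm and grips with 20 to 120 N. Pads are 22 mm wide; open, the fingers measure 114 mm over their backs; the gripper's body (76 mm by 85 mm) begins 54 mm behind the grasp point. The pads swing forward as they close: fully open they stand 13 mm farther back than shut.
Start: joints at [-1.293, 0.628, 0.038, 1.517, -0.027, 0.996, -0.02], TCP at [219.07, 611.985, 231.313] pointing down, gripper open.
Joint ranges: [-3.06, 3.06], [-0.37, 2.12], [-1.25, 1.32], [0.18, 2.47], [-1.1, 4.24], [0.23, 1.98], [-2.94, 2.94]. Speed limits (rad/s): [2.57, 2.57, 3.14, 3.14, 3.14, 3.14, 3.14].

## Interface

Orientations are given as [roll, pitch, yaw] about the fixed x, y, z axes, in that order (R = Rz(yaw) Ry(pitch) Rx(roll)).
In Python, from cell import ctrl gives the robot as it stands.
- The arm moves only by the tool apply_moves, never from a script. Its argument "motion" is a list of rows, each a list of 5 numbers: the shift along the tool's x, y, z in cm, then the turn about the tool's y in rad, then the finger opening in cm, from 0 to 8.54. In form: [[tx, ty, tz, roll, hand], ...]. A call has 1 to 20 rows; each row is the pose to reach, as a shift and turn from the pose commanded when the call began, along the tool's axes at that moment; what a row does not reach only later rows make up. A row lasts 1/8 s, in which the tool goes at most 62.5 mm and 10.7 degrees, less where a joint would pass 70% of its speed; a pose out of reach is approached as far as the arm can. A call with a gripper value outside its range is refused whole. The fingers move at their own pace and stop on an object; the grip force is fixed at half the most. Time passes only in rows, so rows that repeat a pose let the fingers close. It gives the time, the measured TCP pose, the force and the opening at its end, in the units of the state.
- ctrl.read_state(): the state, without advancing time (a new reading comes with each control period).
- ctrl.get_image(name): name is "scene" or "top"; returns a dict with "image" (480x640x3 uint8, red, green, blue), "vfov" (degrees; the focal length in pixels is half the picture's height over the tangent of half this angle, whatever the lens; pixels are square), "cx", "cy" (the principal point, pixels), "extrinsics" (4x4, takes a point from world to camera coordinates). Camera axes: x right, y up, looking along -z (the intrinsics and any distortion apply to the point x, -y, -z); pixel columns grow to the right and rows downward; lengths in mm; the calibration is good to about 2 mm. A picture is of the moment at which its call begins. There is no depth.
- ctrl.finish_job(): hands the job in, once; it reports no verdict.
Trained networks look in a picture, given as the dict that the camera call returned (one of the last four; its "shot" number tells which), for a name from the list of things; names that differ only in an ending like _2 or _b are one class to them, and where a whole thing is asked for, a point or a joint stands for the part that bears it (a point fixed in the world has none). Each returns a list of dicts, best first, with "confidence" (0 to 1); they miss things now and then, are a little off and sometimes report something else, mostly with a low value. They report only what shows in the picture. A call takes as long as a camera call. They do not tell look-alikes from the thing itself.
- ctrl.search_frame(picture, query): "location" ([x, y, z] in mm, in world coordinates, good to about 4 mm: the middle of the surface that is visible of it).
- ctrl.mark_of(picture, query): "location" ([x, y, z] in mm, in world coordinates, good to about 4 mm: a listed point, or the origin of a listed thing).
The state is a dict: "clock": time; "qpos": joint angles; "qd": joint speeds; "tau": joint torques, N m; "eef_pos": TCP position; "tool_rot": TCP orientation; "force": force on the tool from outside, world axes, zero at the start; "torque": the same for the moment, N m; "width": finger opening in mm.
Only numpy, scipy, OpenCV 4.12 (cv2) and the standard library are available. Lean on these libraries where they do the work, as an engineer would, in place of code of your own. Each camera call takes 0.05 s, during which the arm holds its last target.

## Task

Using the green scraper block, wipe the three loose brass chips off the blue lid of the jar standing in the wooden brace, so that none can fall in when it is opened, and set the block down on the desk. Then twist the tight lid anticlockwise until it comes free, without pulling the jar up out of the brace, lift it straight up and finish still gripping it, level and steady, about two centimetres above the jar's mouth and touching nothing else. Touch the chips only with the block, and leave the cup, capacitor, fan clip and nut driver where they are.

Things in the scene. Friction and masses are not known exactly. Their poses are not given: they have to be found in the camera images.
- brace: Wooden block 91 x 91 x 33 mm fixed to the desk, with a square pocket 51 x 51 mm open at the top, pocket floor 8 mm above the desk. It keeps the jar from turning (3 mm total play) but does not hold it down. Origin: centre of the underside; x and y parallel to its sides, z up.
- jar: Loose green glass jar, 0.3 to 0.55 kg, standing in the brace pocket. Square body 48 x 48 mm up to height 64 mm, then a round neck 40 mm across up to the rim at 98 mm. Two lugs on the neck hold the lid down. Origin: centre of the underside, z up along the neck; short white mark on the shoulder on its +x side.
- jar_rim (a point): Centre of the jar's mouth, at the height of the glass rim, 98 mm above the jar's origin. A springy rubber seal ring there pushes the closed lid up against the lugs with about 12 N; once free it stands up to 5 mm above the rim.
- cap: The tight blue lid: round, 62 mm across, 28 mm high, 60 g. Origin: centre of its lower rim, z up. White mark at its +x edge, top and side. Closed, its origin is 78 mm above the jar's, 14 mm above the shoulder. Friction resists turning with up to about 0.8 N m. It must rise 25 mm from closed for its lower rim to clear the seal.
- cap_top (a point): Centre of the lid's flat top, 28 mm above the lid's origin. Lid angle = lid yaw minus jar yaw, anticlockwise from above positive: starts at -20 to +15 degrees, held down below 50 (54 with play), free to lift from there to 100, where it meets a stop (another at -28). So turning it 75 to 82 degrees anticlockwise frees it from any start.
- scraper: Scraper block standing upright: green, 22 mm thick along its x, 80 mm wide along its y, 60 mm high overall, 100 g; the lowest 16 mm is a black blade, 14 mm thick and 80 mm wide. Origin: centre of the underside, z up. Grip it from above across the 22 mm thickness, high enough that the fingertips stay above the blade.
- chip1: Loose brass offcut 1 of 3 lying on the lid, 16 x 12 x 6 mm, 10 g. Origin: centre of the underside.
- chip2: Loose brass offcut 2 of 3 lying on the lid, 16 x 12 x 6 mm, 10 g. Origin: centre of the underside.
- chip3: Loose brass offcut 3 of 3 lying on the lid, 16 x 12 x 6 mm, 10 g. Origin: centre of the underside.
- cup: Grey ceramic cup, 76 mm across, 85 mm high, bystander. Origin: centre of the underside.
- capacitor: Yellow capacitor standing upright, 40 mm across, 67 mm high with its tags, bystander. Origin: centre of the underside.
- clip: Orange plastic fan grille clip, 50 x 12 x 26 mm, bystander. Origin: centre of the underside.
- nut_driver: Nut driver with red handle lying on the desk, about 200 mm long along its x, 26 mm high, bystander. Origin: about the middle of its length, on the underside.
Not all that is in view belongs to the job. Of the things that look like the scraper, the largest one is meant.

How it is judged:
By the outcome, as a careful person would: the job done as asked, in the order asked, and still so for the second after the job is handed in, while the arm keeps its last pose, push and grip.
It also fails if it takes over 59 s, if anything falls off the work surface, if the arm or the gripper's body presses on something with over 40 N, if the wrist force passes 120 N, or if a joint passes its speed limit or range.

## Working session

There is one attempt and no reset: what is moved stays moved. The work goes in short steps, Python scripts to look and compute and a tool call to move; the robot and the scene stay as the last step left them, time stands still between calls to the robot, and variables do not carry over. Pictures are saved under pics/ and viewed, and the job is handed in when it is done.

Besides the shell and the picture viewer there is one more tool, called after "Call:" by a JSON object that holds its "fn" and its "kwargs", one argument or row to a line. apply_moves: Moves the arm, as the interface text tells. Its arguments: {"type":"object","properties":{"motion":{"type":"array","items":{"type":"array","items":{"type":"number"}}}},"required":["motion"]}

```bash
mkdir -p pics; ls; cat > h.py <<'E'
import numpy as np, cv2
from cell import ctrl
def save(im,n): cv2.imwrite(f'pics/{n}.png',cv2.cvtColor(im['image'],cv2.COLOR_RGB2BGR))
def proj(im,p):
    E=np.array(im['extrinsics']);c=E[:3,:3]@np.array(p)+E[:3,3]
    f=240/np.tan(np.radians(im['vfov'])/2)
    return im['cx']+f*c[0]/-c[2], im['cy']-f*c[1]/-c[2]
def ray(im,u,v,z):
    E=np.array(im['extrinsics']);f=240/np.tan(np.radians(im['vfov'])/2)
    d=np.array([(u-im['cx'])/f,-(v-im['cy'])/f,-1]);R=E[:3,:3];o=-R.T@E[:3,3];w=R.T@d
    return o+w*(z-o[2])/w[2]
E
python3 - <<'E'
from h import *
s=ctrl.read_state(); print(s, ctrl.grip_depth)
for n in('scene','top'):
    im=ctrl.get_image(n); save(im,n+'0'); print({k:v for k,v in im.items() if k!='image'})
    for q in ['brace','jar','cap','cap_top','scraper','chip1','cup','capacitor','clip','nut_driver']:
        for r in ctrl.mark_of(im,q)[:4]: print(n,q,np.round(r['location']),round(r['confidence'],2),np.round(proj(im,r['location'])))
E
```

```text
pics
{'clock': 0.0, 'qpos': array([-1.2928055 ,  0.62934268,  0.03845754,  1.51840359, -0.02700478,
        0.99630394, -0.01997387]), 'qd': array([3.82068565e-04, 4.25419955e-05, 5.53862460e-04, 1.30589117e-03,
       6.59440853e-04, 9.23202905e-04, 1.48159027e-03]), 'tau': array([-1.60312670e-04, -5.63386524e+01,  1.22636274e+00, -1.93441933e+01,
        1.10826746e-02,  1.04859477e-02,  7.75267296e-06]), 'eef_pos': array([218.85104553, 611.36242335, 230.38024317]), 'tool_rot': array([-1.5708277 ,  0.00193883,  1.22701558]), 'force': array([ 0.62893615, -0.01038875, -0.46717281]), 'torque': array([0.00395935, 0.00254176, 0.02122793]), 'width': 85.18933250154677} 18.700000000000003
{'vfov': 45.674866341619754, 'cx': 315.7660227071631, 'cy': 245.17579223834446, 'extrinsics': array([[-6.18270862e-01,  7.85894215e-01, -1.05557030e-02,
         4.91003818e+02],
       [-4.73333430e-01, -3.61587345e-01,  8.03249685e-01,
         1.82996122e+02],
       [ 6.27452472e-01,  5.01622242e-01,  5.95548924e-01,
        -1.58440236e+03],
       [ 0.00000000e+00,  0.00000000e+00,  0.00000000e+00,

[... 1345 characters left out ...]

top jar [ 504. -241.   12.] 0.57 [377. 297.]
top cap [ 509. -239.   86.] 0.97 [380. 293.]
top cap [ 522. -241.  115.] 0.16 [383. 286.]
top cap_top [ 504. -242.  116.] 0.92 [384. 295.]
top scraper [559. 146.   2.] 0.75 [208. 272.]
top scraper [652. 129.   2.] 0.69 [216. 232.]
top scraper [599.  49.  -2.] 0.49 [251. 255.]
top scraper [ 503. -239.  115.] 0.45 [382. 295.]
top chip1 [ 498. -256.  116.] 0.55 [390. 298.]
top chip1 [ 501. -222.  118.] 0.48 [374. 296.]
top chip1 [ 521. -242.  117.] 0.47 [384. 287.]
top cup [731.  29.   0.] 0.96 [260. 199.]
top capacitor [ 726. -156.   -2.] 0.63 [339. 202.]
top clip [715. 220.   3.] 0.52 [178. 205.]
top nut_driver [ 615. -452.    1.] 0.91 [467. 249.]
```

```bash
python3 - <<'E'
import cv2
a=cv2.imread('pics/top0.png');s=cv2.imread('pics/scene0.png')
cv2.imwrite('pics/t_scr.png',cv2.resize(a[180:320,160:300],None,fx=4,fy=4,interpolation=2))
cv2.imwrite('pics/t_jar.png',cv2.resize(a[240:350,320:440],None,fx=5,fy=5,interpolation=2))
E
```

```text
(no output)
```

View pics/top0.png

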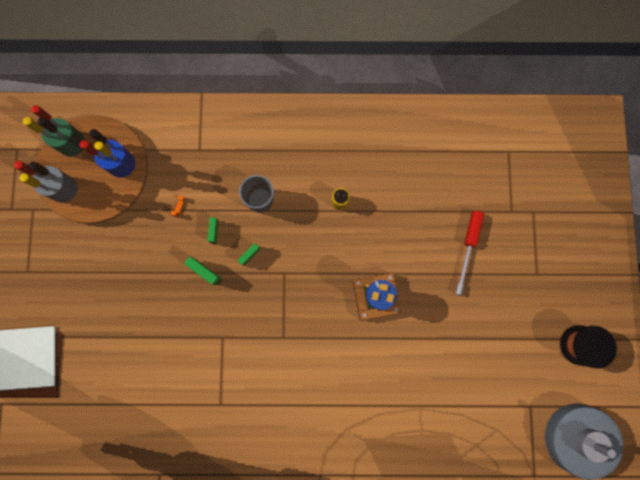

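View pics/scene0.png

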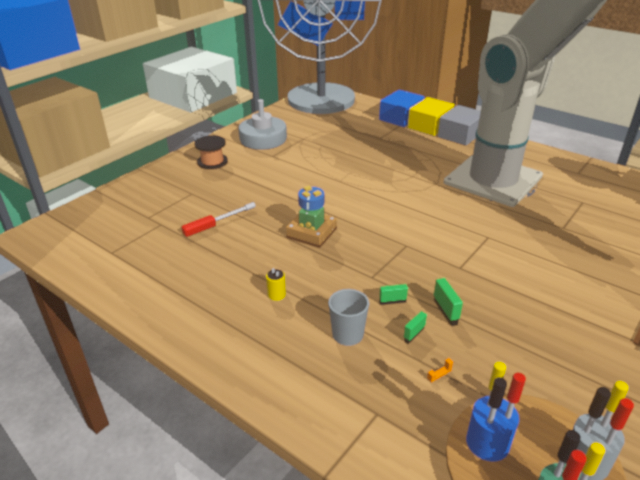

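```bash
sleep 0
```

```text
(no output)
```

View pics/t_scr.png

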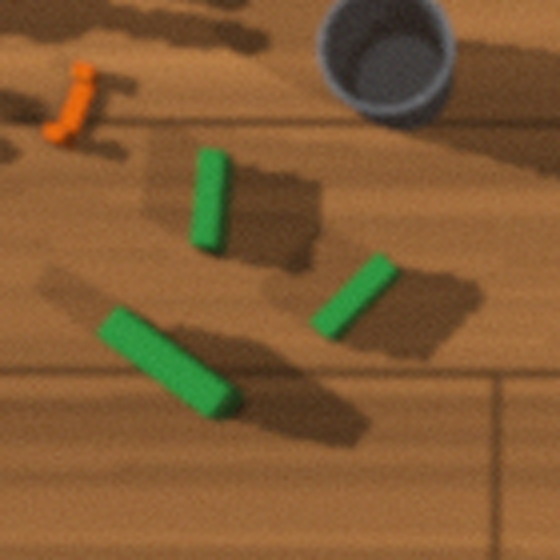

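View pics/t_jar.png

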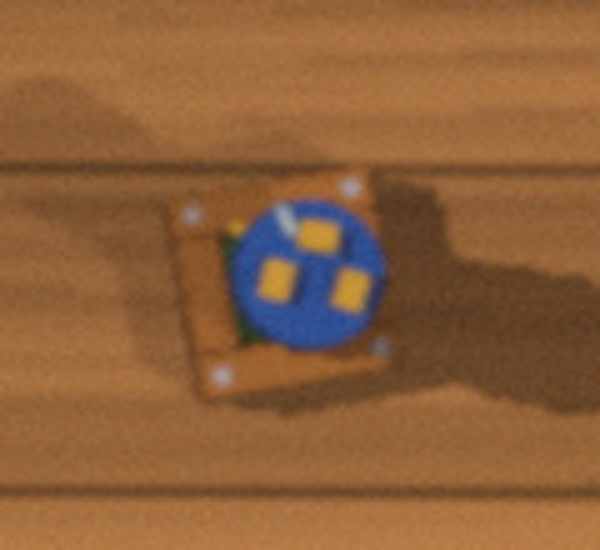

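```bash
python3 - <<'E'
from h import *
s=cv2.imread('pics/scene0.png')
cv2.imwrite('pics/s_jar.png',cv2.resize(s[170:260,260:370],None,fx=6,fy=6,interpolation=2))
im=ctrl.get_image('top')
I=im['image'].astype(int)
def blobs(m,z,mn=30):
    n,l,st,c=cv2.connectedComponentsWithStats(m.astype(np.uint8))
    for i in range(1,n):
        if st[i,4]<mn: continue
        v,u=np.nonzero(l==i)
        P=np.array([ray(im,a,b,z)[:2] for a,b in zip(u,v)],dtype=np.float32)
        r=cv2.minAreaRect(P); print(np.round(c[i]),st[i,4],np.round(r[0],1),np.round(r[1],1),round(r[2],1))
g=(I[...,1]>80)&(I[...,1]>1.7*I[...,0])&(I[...,1]>1.7*I[...,2]); 
print('green z60');blobs(g,60)
b=(I[...,2]>110)&(I[...,2]>1.6*I[...,0]); 
# cap
mm=np.zeros_like(b);mm[265:325,350:420]=1
print('cap');
blue=(b&mm)
n,l,st,c=cv2.connectedComponentsWithStats(blue.astype(np.uint8));i=1+np.argmax(st[1:,4]);v,u=np.nonzero(l==i)
P=np.array([ray(im,a,b_,114)[:2] for a,b_ in zip(u,v)],dtype=np.float32)
print(cv2.minEnclosingCircle(P),P.mean(0))
ch=(I[...,0]>150)&(I[...,1]>110)&(I[...,2]<110)&mm
print('chips');blobs(ch,120,8)
w=(I.min(2)>110)&mm;print('white');blobs(w,114,2)
E
```

```text
green z60
[212. 229.] 156 [649.  127.7] [14.6 52.1] 86.3
[248. 254.] 152 [595.2  46.2] [12.6 51. ] 45.9
[201. 270.] 335 [559.  148.8] [78.3 21.1] 54.8
cap
((505.16436767578125, -236.96131896972656), 30.215354919433594) [ 502.6701  -235.13286]
chips
[398. 269.] 23 [ 556.4 -271.3] [18.5  9.5] 74.1
[414. 270.] 15 [ 556.9 -306.4] [18.6  6.9] 78.8
[383. 287.] 39 [ 521.1 -240.2] [10.3 16.5] 0.2
[375. 296.] 40 [ 502.7 -223.3] [10.9 14.9] 75.1
[390. 298.] 39 [ 498.4 -253.6] [10.9 13.8] 63.5
[364. 315.] 11 [ 463.  -200.5] [8.2 8.1] 89.4
white
[390. 277.] 9 [ 540.6 -255.4] [5.8 4.5] 44.6
[377. 284.] 22 [ 527.2 -228.7] [13.7  6.4] 33.2
[358. 282.] 3 [ 529.5 -188.4] [2.1 2.1] 0.2
[364. 315.] 9 [ 462.9 -201.1] [4.1 4.2] 0.2
```

View pics/s_jar.png

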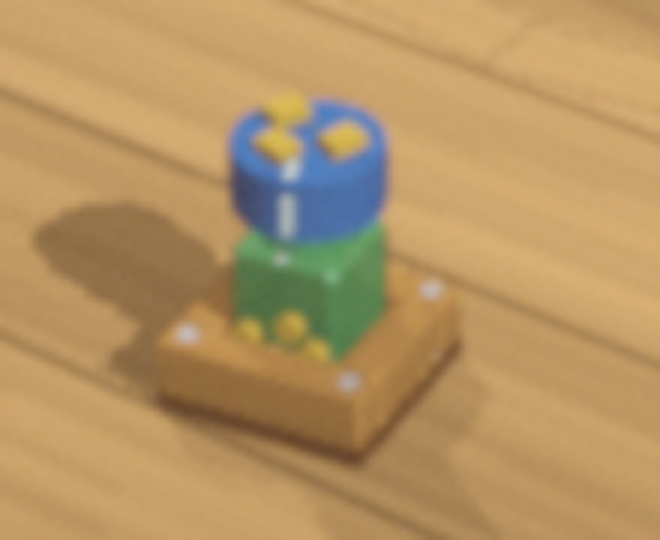

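```bash
cat >> h.py <<'E'
def to(x,y,z,yawdeg,cmd=None):
    s=ctrl.read_state(); p=s['eef_pos'];yaw=s['tool_rot'][2]
    if cmd: p=np.array(cmd[:3]);yaw=np.radians(cmd[3])
    d=np.array([x,y,z])-p; c,sn=np.cos(yaw),np.sin(yaw)
    print('meas',np.round(s['eef_pos'],1),np.round(np.degrees(s['tool_rot']),2),'F',np.round(s['force'],1),'T',np.round(s['torque'],2),'w',round(s['width'],1),'t',s['clock'],'q',np.round(s['qpos'],2))
    r=-(np.radians(yawdeg)-yaw)
    print('row', np.round([(c*d[0]+sn*d[1])/10,-d[2]/10,(-sn*d[0]+c*d[1])/10,r],3))
E
python3 -c "
from h import *
to(559,148,150,-35,(219.07,611.985,231.3,70.3))"
```

```text
meas [219.1 612.  231.3] [-90.   -0.   70.3] F [-0.4  0.   0.1] T [-0.03 -0.01  0.01] w 85.5 t 1.15 q [-1.29  0.63  0.04  1.52 -0.03  1.   -0.02]
row [-32.224   8.13  -47.644   1.838]
```

Call:
{"fn": "apply_moves", "kwargs": {
  "motion": [
    [-3,0.8,-4.5,0.15,6],
    [-6,1.6,-9,0.31,5],
    [-9,2.4,-13.5,0.46,5],
    [-12,3.2,-18,0.62,5],
    [-15,4,-22.5,0.77,5],
    [-18,4.8,-27,0.93,5],
    [-21,5.6,-31.5,1.1,5],
    [-24,6.4,-36,1.27,5],
    [-27,7.2,-40.5,1.45,5],
    [-30,8,-45,1.65,5],
    [-32.22,8.13,-47.64,1.838,5],
    [-32.22,8.13,-47.64,1.838,5],
    [-32.22,8.13,-47.64,1.838,5],
    [-32.22,8.13,-47.64,1.838,5]
  ]
}}

```text
clock: 2.9
eef_pos: [558.3, 149.9, 150.0]
tool_rot: [-1.57, 0.001, -0.608]
force: [-0.5, 0.2, 0.4]
width: 49.9
```

```bash
python3 - <<'E'
from h import *
to(559,148,24,-35)
im=ctrl.get_image('scene');save(im,'s1')
print(proj(im,[559,149,60]))
cv2.imwrite('pics/s1z.png',cv2.resize(cv2.imread('pics/s1.png')[200:360,360:520],None,fx=4,fy=4))
for q in ['scraper']:
  for r in ctrl.mark_of(im,q)[:4]: print(q,np.round(r['location']),r['confidence'])
E
```

```text
meas [558.3 149.9 150. ] [-8.996e+01  7.000e-02 -3.481e+01] F [-0.5  0.2  0.4] T [ 0.09  0.01 -0.03] w 49.9 t 2.9 q [-0.61  0.68  0.48  1.81 -0.44  0.76 -0.5 ]
row [ 1.6800e-01  1.2599e+01 -1.1600e-01  3.0000e-03]
(np.float64(448.6296465416366), np.float64(289.4604689962139))
scraper [652. 132.  -2.] 0.83
scraper [559. 147.   0.] 0.76
scraper [604.  50.  -2.] 0.55
scraper [ 614. -457.    2.] 0.53
```

View pics/s1z.png

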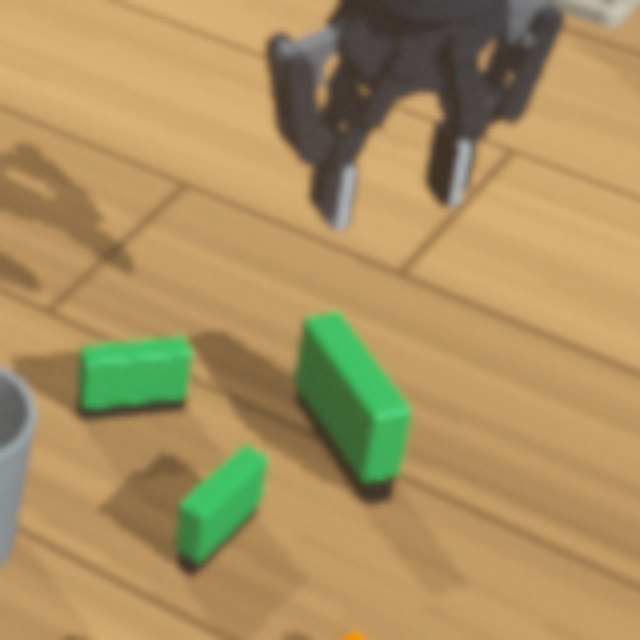

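The open gripper stands over the large upright block, which sits at about (350,400) in the zoom, and the jaws line up with its thickness. I'll go down and grip.

Call:
{"fn": "apply_moves", "kwargs": {
  "motion": [
    [0.1,3,-0.1,0,5],
    [0.1,6,-0.1,0,5],
    [0.1,9,-0.1,0,5],
    [0.1,11,-0.1,0,5],
    [0.1,12.4,-0.1,0,5],
    [0.1,12.4,-0.1,0,5],
    [0.1,12.4,-0.1,0,3.5],
    [0.1,12.4,-0.1,0,2.5],
    [0.1,12.4,-0.1,0,1.5],
    [0.1,12.4,-0.1,0,1.5],
    [0.1,12.4,-0.1,0,1.5],
    [0.1,12.4,-0.1,0,1.5],
    [0.1,12.4,-0.1,0,1.5]
  ]
}}

```text
clock: 4.62
eef_pos: [559.9, 146.8, 26.9]
tool_rot: [-1.569, -0.001, -0.611]
force: [-0.2, 0.9, 6.3]
width: 21.4
```

```bash
python3 - <<'E'
from h import *
to(559,148,180,-35)
im=ctrl.get_image('scene');save(im,'s2')
cv2.imwrite('pics/s2z.png',cv2.resize(cv2.imread('pics/s2.png')[200:360,360:520],None,fx=4,fy=4))
E
```

```text
meas [559.9 146.8  26.9] [-8.992e+01 -5.000e-02 -3.501e+01] F [-0.2  0.9  6.3] T [0.06 0.11 0.05] w 21.4 t 4.625 q [-0.52  0.85  0.35  1.87 -0.55  0.52 -0.4 ]
row [ -0.145 -15.306   0.043  -0.   ]
```

View pics/s2z.png

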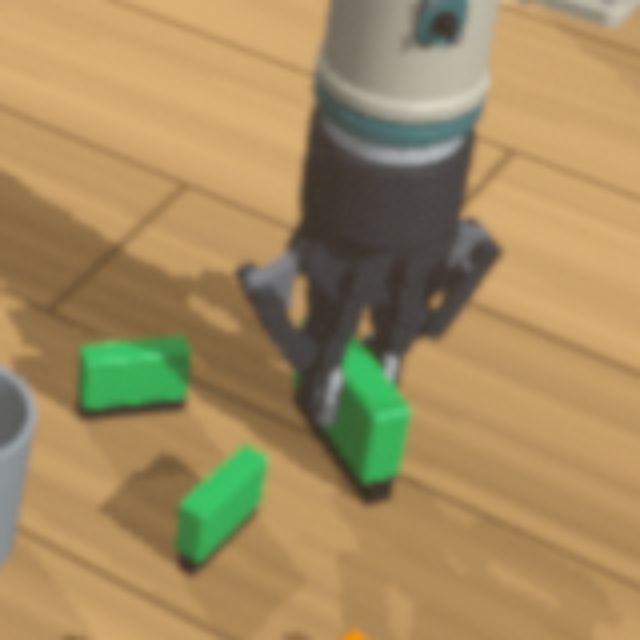

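Grip is good (width 21.4) and the block is upright. The underside offset is 26.9 mm from the TCP.

```bash
python3 - <<'E'
from h import *
to(506,-305,195,-90,(559.9,147,26.2,-35))
E
```

```text
meas [560.  146.8  27. ] [-8.992e+01 -6.000e-02 -3.501e+01] F [-0.9 -0.2  7.2] T [0.03 0.12 0.03] w 21.4 t 4.675 q [-0.52  0.85  0.35  1.87 -0.55  0.52 -0.4 ]
row [ 21.51  -16.88  -40.117   0.96 ]
```

Call:
{"fn": "apply_moves", "kwargs": {
  "motion": [
    [0,-2,0,0,1.5],
    [0,-6,0,0,1.5],
    [0,-11,0,0,1.5],
    [0,-15,0,0,1.5],
    [1,-16.9,-2,0.05,1.5],
    [4,-16.9,-7,0.15,1.5],
    [6,-16.9,-11,0.25,1.5],
    [8,-16.9,-15,0.35,1.5],
    [10,-16.9,-19,0.45,1.5],
    [12.5,-16.9,-23,0.55,1.5],
    [14.5,-16.9,-27,0.65,1.5],
    [16.5,-16.9,-31,0.75,1.5],
    [18.5,-16.9,-35,0.85,1.5],
    [20.5,-16.9,-38.5,0.93,1.5],
    [21.5,-16.9,-40.1,0.96,1.5],
    [21.5,-16.9,-40.1,0.96,1.5],
    [21.5,-16.9,-40.1,0.96,1.5],
    [21.5,-16.9,-40.1,0.96,1.5]
  ]
}}

```text
clock: 6.92
eef_pos: [505.8, -303.1, 194.8]
tool_rot: [-1.571, 0.002, -1.568]
force: [-0.6, 0.3, -1.4]
width: 21.2
```

```bash
python3 - <<'E'
from h import *
to(506,-305,142.4,-90)
im=ctrl.get_image('scene');save(im,'s3')
cv2.imwrite('pics/s3z.png',cv2.resize(cv2.imread('pics/s3.png')[110:270,230:390],None,fx=4,fy=4))
for q in ['chip1','scraper','cap_top']:
  for r in ctrl.mark_of(im,q)[:4]: print(q,np.round(r['location']),r['confidence'])
E
```

```text
meas [ 505.8 -303.1  194.8] [-9.001e+01  9.000e-02 -8.985e+01] F [-0.6  0.3 -1.4] T [-0.01 -0.02  0.03] w 21.2 t 6.925 q [ 0.05  0.7   0.74  1.74 -0.57  0.93 -0.54]
row [1.870e-01 5.236e+00 1.800e-02 3.000e-03]
chip1 [ 503. -256.  116.] 0.54
chip1 [ 504. -225.  115.] 0.52
chip1 [ 519. -244.  114.] 0.38
scraper [ 507. -301.  168.] 0.88
scraper [652. 134.  -3.] 0.87
scraper [603.  48.  -4.] 0.8
cap_top [ 507. -237.  112.] 0.67
```

View pics/s3z.png

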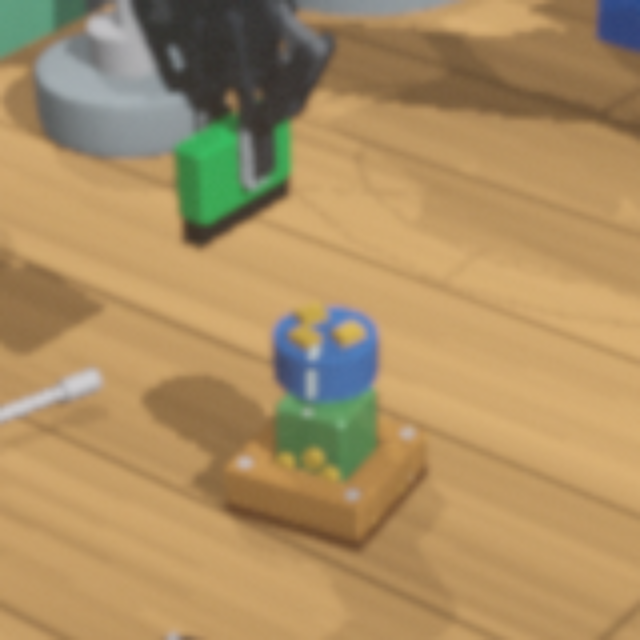

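Call:
{"fn": "apply_moves", "kwargs": {
  "motion": [
    [0,2,0,0,1.5],
    [0,4,0,0,1.5],
    [0,5,0,0,1.5],
    [0,5.2,0,0,1.5],
    [0,5.2,0,0,1.5],
    [-1,5.2,0,0,1.5],
    [-2,5.2,0,0,1.5]
  ]
}}

```text
clock: 8.0
eef_pos: [505.5, -284.2, 143.3]
tool_rot: [-1.57, 0.0, -1.571]
force: [0.2, -0.4, -1.4]
width: 20.9
```

```bash
python3 - <<'E'
from h import *
to(506,-183,142.4,-90)
im=ctrl.get_image('scene');save(im,'s4')
cv2.imwrite('pics/s4z.png',cv2.resize(cv2.imread('pics/s4.png')[130:250,260:380],None,fx=5,fy=5))
E
```

```text
meas [ 505.5 -284.2  143.3] [-8.997e+01  2.000e-02 -9.000e+01] F [ 0.2 -0.4 -1.4] T [ 0.03  0.04 -0.02] w 20.9 t 8.0 q [ 0.04  0.74  0.69  1.82 -0.64  0.82 -0.51]
row [-10.122   0.093   0.053  -0.   ]
```

View pics/s4z.png

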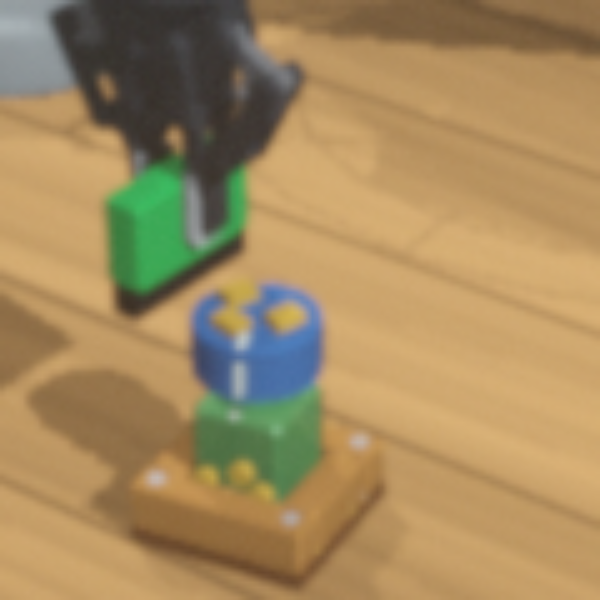

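Call:
{"fn": "apply_moves", "kwargs": {
  "motion": [
    [-0.5,0.07,0,0,1.5],
    [-1.5,0.07,0,0,1.5],
    [-2.5,0.07,0,0,1.5],
    [-3.5,0.07,0,0,1.5],
    [-4.5,0.07,0,0,1.5],
    [-5.5,0.07,0,0,1.5],
    [-6.5,0.07,0,0,1.5],
    [-7.5,0.07,0,0,1.5],
    [-8.5,0.07,0,0,1.5],
    [-9.5,0.07,0,0,1.5],
    [-10.5,0.07,0,0,1.5],
    [-10.5,0.07,0,0,1.5]
  ]
}}

```text
clock: 9.55
eef_pos: [505.4, -179.0, 142.2]
tool_rot: [-1.571, 0.001, -1.57]
force: [0.2, 0.2, -0.9]
width: 21.2
```

```bash
python3 - <<'E'
from h import *
to(506,-183,142.4,-90)
im=ctrl.get_image('scene');save(im,'s5')
cv2.imwrite('pics/s5z.png',cv2.resize(cv2.imread('pics/s5.png')[130:290,260:420],None,fx=4,fy=4))
im=ctrl.get_image('top');save(im,'t5')
cv2.imwrite('pics/t5z.png',cv2.resize(cv2.imread('pics/t5.png')[220:340,300:450],None,fx=4,fy=4))
E
```

```text
meas [ 505.4 -179.   142.2] [-9.002e+01  4.000e-02 -8.993e+01] F [ 0.2  0.2 -0.9] T [ 0.03  0.04 -0.03] w 21.2 t 9.55 q [-0.16  0.7   0.71  1.94 -0.66  0.75 -0.63]
row [ 0.403 -0.021  0.061  0.001]
```

View pics/s5z.png

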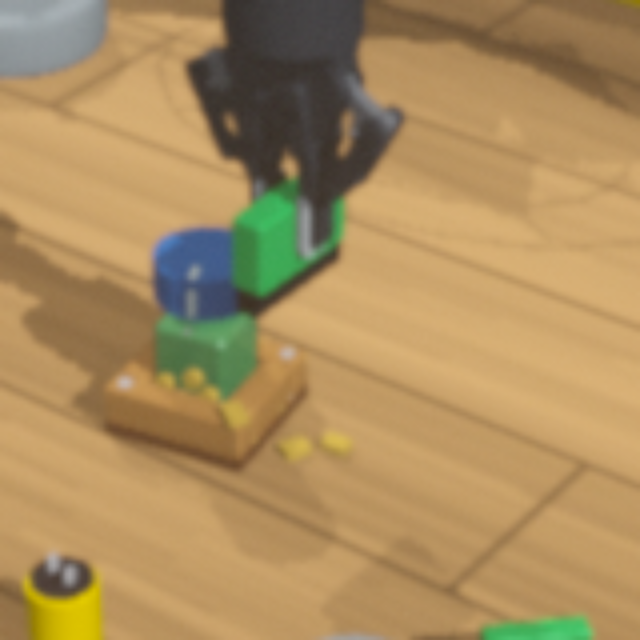

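View pics/t5z.png

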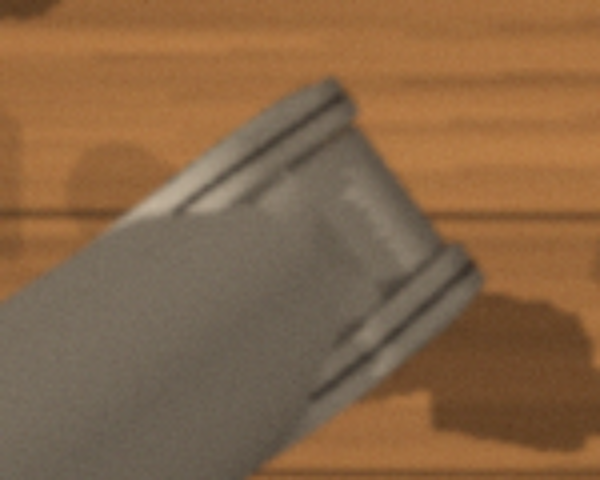

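All three chips are off the lid: two lie on the desk at about (333,241) and (344,241), and one rests on the brace edge at (318,233). Next, set the block down on clear desk.

```bash
python3 - <<'E'
from h import *
to(480,50,100,-50)
E
```

```text
meas [ 505.4 -180.4  142.4] [-8.999e+01 -3.000e-02 -9.001e+01] F [ 0.6  0.  -1.6] T [-0.01  0.   -0.03] w 21.4 t 9.65 q [-0.16  0.7   0.71  1.94 -0.66  0.75 -0.63]
row [-23.035   4.238  -2.541  -0.698]
```

Call:
{"fn": "apply_moves", "kwargs": {
  "motion": [
    [-1,-2,0,0,1.5],
    [-3,-3,-0.3,-0.1,1.5],
    [-6,-3,-0.6,-0.2,1.5],
    [-10,-3,-1,-0.3,1.5],
    [-14,-1,-1.5,-0.42,1.5],
    [-18,1,-2,-0.54,1.5],
    [-21,3,-2.3,-0.64,1.5],
    [-23,5,-2.54,-0.7,1.5],
    [-23,7,-2.54,-0.7,1.5],
    [-23,9,-2.54,-0.7,1.5],
    [-23,10,-2.54,-0.7,1.5],
    [-23,10.8,-2.54,-0.7,1.5],
    [-23,11.3,-2.54,-0.7,1.5],
    [-23,11.5,-2.54,-0.7,1.5],
    [-23,11.5,-2.54,-0.7,1.5],
    [-23,11.55,-2.54,-0.7,1.5],
    [-23,11.55,-2.54,-0.7,1.5]
  ]
}}

```text
clock: 11.78
eef_pos: [480.1, 49.9, 27.0]
tool_rot: [-1.57, -0.0, -0.871]
force: [0.2, -0.7, -1.4]
width: 21.1
```

```bash
python3 - <<'E'
from h import *
to(480,50,27,-50)
E
```

```text
meas [480.1  49.9  27. ] [-8.998e+01 -1.000e-02 -4.990e+01] F [ 0.2 -0.7 -1.4] T [ 0.03 -0.05  0.01] w 21.1 t 11.775 q [-0.37  0.78  0.31  2.13 -0.72  0.33 -0.33]
row [-0.012 -0.004 -0.002  0.002]
```

Call:
{"fn": "apply_moves", "kwargs": {
  "motion": [
    [0,0.1,0,0,1.5],
    [0,0.1,0,0,1.5],
    [0,0.1,0,0,3],
    [0,0.1,0,0,4.5],
    [0,0.1,0,0,5],
    [0,0.1,0,0,5],
    [0,-1.5,0,0,5],
    [0,-5,0,0,5],
    [0,-9,0,0,5],
    [0,-14,0,0,5],
    [0,-17,0,0,5],
    [0,-17,0,0,5],
    [0,-17,0,0,5]
  ]
}}

```text
clock: 13.4
eef_pos: [479.3, 50.2, 196.1]
tool_rot: [-1.572, 0.001, -0.871]
force: [-0.3, -0.6, -0.5]
width: 49.7
```

```bash
python3 - <<'E'
from h import *
to(400,-20,197,-50)
im=ctrl.get_image('scene');save(im,'s6')
im2=ctrl.get_image('top');save(im2,'t6')
cv2.imwrite('pics/t6z.png',cv2.resize(cv2.imread('pics/t6.png')[220:340,300:450],None,fx=4,fy=4))
for i in(im,im2):
 for q in ['scraper','cap_top','cap','chip1']:
  for r in ctrl.mark_of(i,q)[:4]: print(q,np.round(r['location']),r['confidence'])
E
```

```text
meas [479.3  50.2 196.1] [-9.005e+01  6.000e-02 -4.988e+01] F [-0.3 -0.6 -0.5] T [0.01 0.05 0.02] w 49.7 t 13.4 q [-0.61  0.52  0.65  2.02 -0.46  0.75 -0.55]
row [ 2.5900e-01 -8.9000e-02 -1.0585e+01  2.0000e-03]
scraper [603.  46.  -3.] 0.79
scraper [653. 137.  -2.] 0.69
scraper [481.  49.  -1.] 0.67
cap_top [ 501. -236.  115.] 0.85
cap [ 507. -241.   86.] 0.69
chip1 [ 536. -194.   36.] 0.51
chip1 [ 487. -159.    6.] 0.41
chip1 [ 508. -176.    8.] 0.38
scraper [483.  51.   3.] 0.68
scraper [651. 130.  -0.] 0.58
scraper [ 504. -173.    8.] 0.5
scraper [715. 219.   4.] 0.24
cap_top [ 505. -240.  116.] 0.9
cap_top [ 488. -157.    8.] 0.65
cap_top [ 726. -157.   -2.] 0.5
cap [ 509. -242.   86.] 0.81
chip1 [ 536. -197.   41.] 0.56
chip1 [ 506. -174.    6.] 0.56
chip1 [ 488. -157.    6.] 0.44
```

View pics/s6.png

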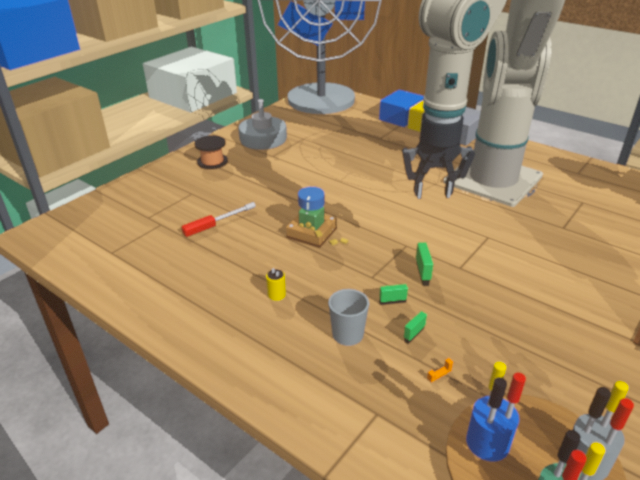

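View pics/t6z.png

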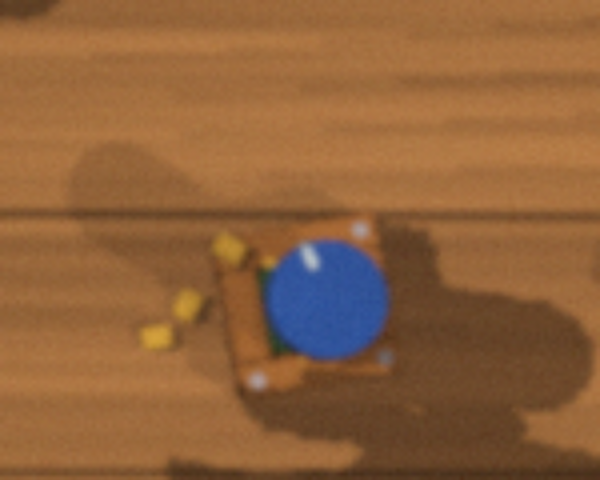

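The block stands upright at (424,262), the lid is clear, and the chips lie on the desk and the brace corner. I'll refine the lid centre.

```bash
python3 - <<'E'
from h import *
for n,f in (('top','t7'),('scene','s7')):
    im=ctrl.get_image(n)
    I=im['image'].astype(int); m=((I[...,2]>90)&(I[...,2]>1.4*I[...,0])).astype(np.uint8)
    k=np.zeros_like(m)
    if n=='top': k[270:320,355:410]=1
    else: k[175:215,290:335]=1
    m*=k
    m=cv2.morphologyEx(m,cv2.MORPH_CLOSE,np.ones((7,7)))
    c=max(cv2.findContours(m,0,1)[0],key=cv2.contourArea)[:,0]
    print(n,cv2.boundingRect(c),cv2.fitEllipse(c))
    P=np.array([ray(im,*p,114)[:2] for p in c.astype(float)],np.float32); print(cv2.minEnclosingCircle(P),cv2.fitEllipse(P))
    for p in [(505,-238,114)]:
        r=[proj(im,[505+31*np.cos(a),-238+31*np.sin(a),z]) for a in np.linspace(0,6.28,60) for z in (114,86)]
        r=np.array(r);print('pred bbox',r.min(0),r.max(0))
E
```

```text
top (367, 281, 30, 29) ((381.4599914550781, 294.78607177734375), (27.762290954589844, 29.64434242248535), 91.81304931640625)
((505.4902038574219, -237.2916259765625), 31.237945556640625) ((504.4466552734375, -237.62649536132812), (56.974483489990234, 61.23455810546875), 5.93564510345459)
pred bbox [365.23504635 279.43522707] [396.65765122 309.72745177]
scene (298, 187, 26, 24) ((311.1105041503906, 198.3144989013672), (23.673425674438477, 26.0429630279541), 107.04950714111328)
((524.2249145507812, -223.51841735839844), 50.33110809326172) ((523.9370727539062, -224.6514129638672), (58.88340759277344, 102.96895599365234), 131.80982971191406)
pred bbox [298.28451766 185.79066395] [325.0794738  210.11797767]
```

```bash
python3 - <<'E'
from h import *
to(504.5,-239,165,-70)
E
```

```text
meas [479.9  49.9 196.7] [-90.01   0.   -49.91] F [ 1.  -0.3 -0.1] T [-0.    0.   -0.03] w 50.2 t 14.0 q [-0.61  0.52  0.65  2.02 -0.46  0.75 -0.55]
row [ 23.68    3.173 -16.724   0.351]
```

Call:
{"fn": "apply_moves", "kwargs": {
  "motion": [
    [2,0,-1.5,0.03,8.5],
    [5,0,-3.5,0.08,8.5],
    [8,0,-5.5,0.12,8.5],
    [11,0,-8,0.16,8.5],
    [14,0,-10,0.2,8.5],
    [17,0,-12,0.25,8.5],
    [20,0,-14,0.3,8.5],
    [22.5,1.5,-16,0.34,8.5],
    [23.7,3.2,-16.7,0.35,8.5],
    [23.7,3.2,-16.7,0.35,8.5],
    [23.7,3.2,-16.7,0.35,8.5],
    [23.7,3.2,-16.7,0.35,8.5]
  ]
}}

```text
clock: 15.5
eef_pos: [505.4, -238.1, 165.4]
tool_rot: [-1.57, -0.0, -1.219]
force: [0.2, -0.2, -0.4]
width: 84.8
```

```bash
python3 - <<'E'
from h import *
to(504.5,-239,79,-70)
im=ctrl.get_image('scene');save(im,'s8')
cv2.imwrite('pics/s8z.png',cv2.resize(cv2.imread('pics/s8.png')[120:260,240:380],None,fx=5,fy=5)[:600])
print([np.round((np.array(proj(im,p))-[240,120])*5) for p in [(504.5,-239,114),(504.5,-239,165)]])
E
```

```text
meas [ 505.4 -238.1  165.4] [-89.94  -0.   -69.87] F [ 0.2 -0.2 -0.4] T [-0.02  0.01 -0.  ] w 84.8 t 15.5 q [-0.02  0.67  0.66  1.86 -0.56  0.81 -0.29]
row [ 5.900e-02  8.643e+00 -1.130e-01  2.000e-03]
[array([357., 362.]), array([356., 265.])]
```

View pics/s8z.png

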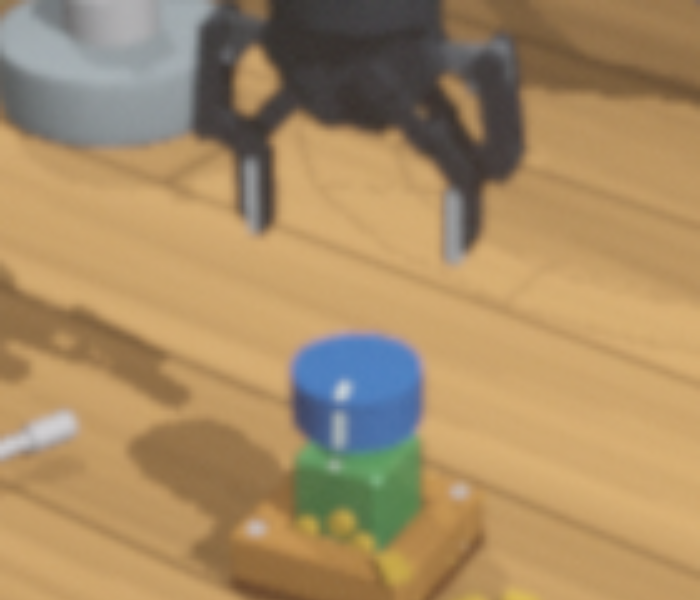

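The tips straddle the lid centre (357 against 356 px) and stand about 10 mm behind the nominal TCP, as expected. I'll descend.

Call:
{"fn": "apply_moves", "kwargs": {
  "motion": [
    [0,2,-0.05,0,8.5],
    [0,4,-0.05,0,8.5],
    [0,6,-0.05,0,8.5],
    [0,7.5,-0.05,0,8.5],
    [0,8.3,-0.05,0,8.5],
    [0,8.6,-0.05,0,8.5],
    [0,8.6,-0.05,0,8.5]
  ]
}}

```text
clock: 16.42
eef_pos: [504.6, -239.3, 79.1]
tool_rot: [-1.57, -0.0, -1.221]
force: [1.1, 0.2, 0.5]
width: 85.2
```

```bash
python3 - <<'E'
from h import *
to(504.5,-239,79,-70)
im=ctrl.get_image('scene');save(im,'s9')
cv2.imwrite('pics/s9z.png',cv2.resize(cv2.imread('pics/s9.png')[140:260,250:370],None,fx=5,fy=5)[:600])
E
```

```text
meas [ 504.6 -239.3   79.1] [-8.998e+01 -2.000e-02 -6.997e+01] F [1.1 0.2 0.5] T [ 0.   -0.    0.01] w 85.2 t 16.425 q [ 0.05  0.79  0.55  1.91 -0.67  0.63 -0.19]
row [-0.033  0.006  0.005  0.001]
```

View pics/s9z.png

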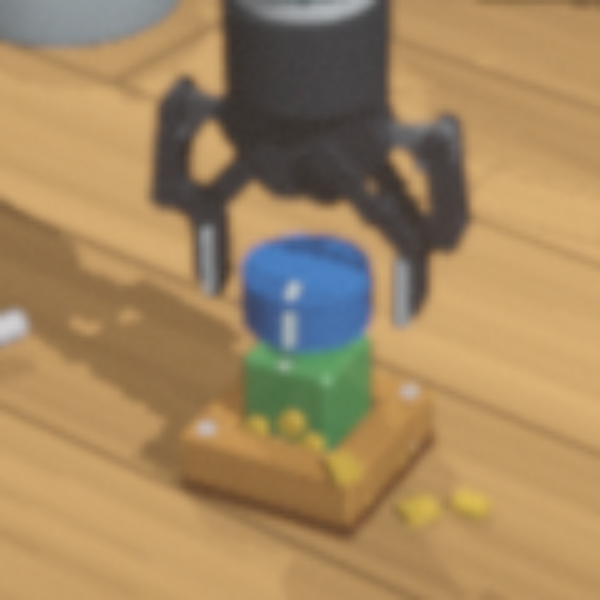

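Call:
{"fn": "apply_moves", "kwargs": {
  "motion": [
    [0,0,0,0,7.8],
    [0,0,0,0,7.2],
    [0,0,0,0,6.8],
    [0,0,0,0,6.5],
    [0,0,0,0,6.2],
    [0,0,0,0,5.8],
    [0,0,0,0,5],
    [0,0,0,0,5],
    [0,0,0,0,5],
    [0,0,0,0,5]
  ]
}}

```text
clock: 17.73
eef_pos: [504.8, -240.0, 79.6]
tool_rot: [-1.57, -0.002, -1.222]
force: [-0.2, -0.7, 5.4]
width: 61.1
```

```bash
python3 - <<'E'
from h import *
to(504.5,-239,79,-70)
im=ctrl.get_image('scene');save(im,'s10')
cv2.imwrite('pics/s10z.png',cv2.resize(cv2.imread('pics/s10.png')[140:260,250:370],None,fx=5,fy=5)[:600])
E
```

```text
meas [ 504.8 -240.    79.6] [-89.94  -0.09 -69.99] F [-0.2 -0.7  5.4] T [-0.14  0.03  0.04] w 61.1 t 17.725 q [ 0.05  0.79  0.55  1.91 -0.67  0.63 -0.19]
row [-0.105  0.056  0.003  0.   ]
```

View pics/s10z.png

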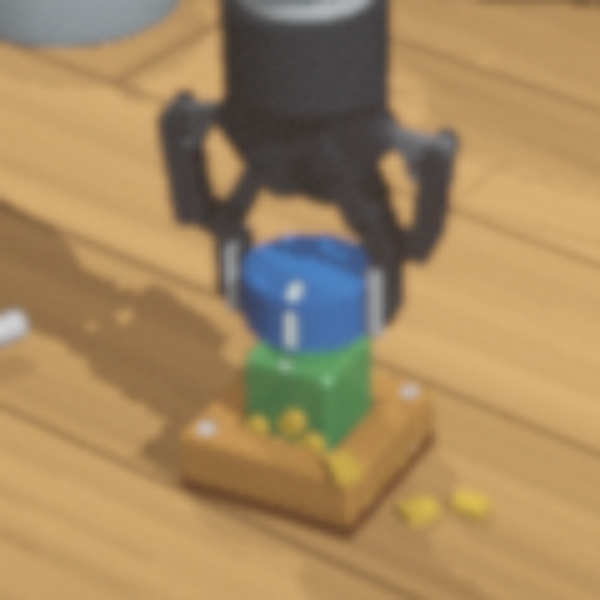

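Lid gripped (61.1 mm) with a slight downward press. Now the first part of the twist.

Call:
{"fn": "apply_moves", "kwargs": {
  "motion": [
    [0,0,0,-0.05,5],
    [0,0,0,-0.1,5],
    [0,0,0,-0.15,5],
    [0,0,0,-0.2,5],
    [0,0,0,-0.25,5],
    [0,0,0,-0.3,5],
    [0,0,0,-0.35,5],
    [0,0,0,-0.4,5],
    [0,0,0,-0.4,5]
  ]
}}

```text
clock: 18.9
eef_pos: [505.1, -239.5, 79.5]
tool_rot: [-1.57, -0.001, -0.821]
force: [0.8, -0.3, 5.1]
width: 61.4
```

```bash
python3 - <<'E'
from h import *
to(504.5,-239,79,-70)
im=ctrl.get_image('scene');save(im,'s11')
cv2.imwrite('pics/s11z.png',cv2.resize(cv2.imread('pics/s11.png')[140:260,250:370],None,fx=5,fy=5)[:600])
E
```

```text
meas [ 505.1 -239.5   79.5] [-8.994e+01 -8.000e-02 -4.703e+01] F [ 0.8 -0.3  5.1] T [ 0.01 -0.05 -0.  ] w 61.4 t 18.9 q [ 0.12  0.76  0.44  1.91 -0.55  0.59  0.1 ]
row [-0.076  0.054 -0.011  0.401]
```

View pics/s11z.png

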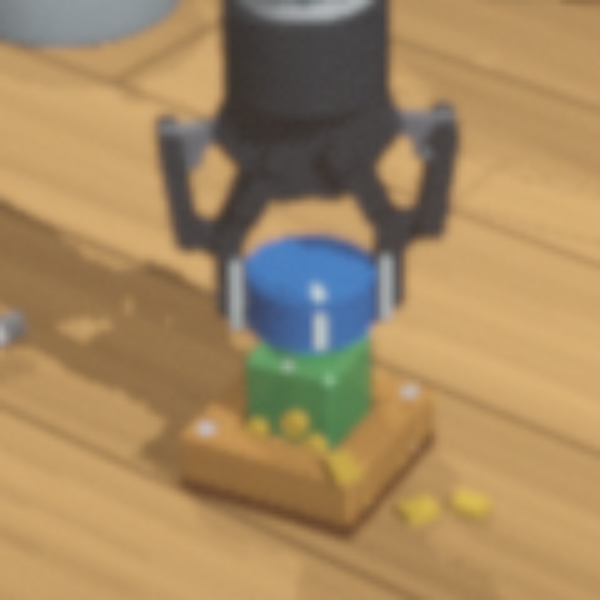

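The mark moved with the gripper (288→318 px) and the jar stayed seated. Continuing to 79° in total.

Call:
{"fn": "apply_moves", "kwargs": {
  "motion": [
    [0,0,0,-0.06,5],
    [0,0,0,-0.12,5],
    [0,0,0,-0.18,5],
    [0,0,0,-0.24,5],
    [0,0,0,-0.3,5],
    [0,0,0,-0.36,5],
    [0,0,0,-0.42,5],
    [0,0,0,-0.48,5],
    [0,0,0,-0.54,5],
    [0,0,0,-0.6,5],
    [0,0,0,-0.66,5],
    [0,0,0,-0.72,5],
    [0,0,0,-0.78,5],
    [0,0,0,-0.84,5],
    [0,0,0,-0.9,5],
    [0,0,0,-0.95,5],
    [0,0,0,-0.98,5],
    [0,0,0,-0.98,5]
  ]
}}

```text
clock: 21.2
eef_pos: [506.2, -240.6, 80.3]
tool_rot: [-1.574, -0.004, 0.159]
force: [2.1, -1.6, 8.6]
width: 61.3
```

```bash
python3 - <<'E'
from h import *
to(504.5,-239,79,-70)
im=ctrl.get_image('scene');save(im,'s12')
cv2.imwrite('pics/s12z.png',cv2.resize(cv2.imread('pics/s12.png')[140:260,250:370],None,fx=5,fy=5)[:600])
im=ctrl.get_image('top');save(im,'t12')
E
```

```text
meas [ 506.2 -240.6   80.3] [-90.17  -0.22   9.09] F [ 2.1 -1.6  8.6] T [-0.3  -0.21 -0.08] w 61.3 t 21.2 q [ 0.28  0.72  0.18  1.9  -0.23  0.53  0.77]
row [-0.146  0.132  0.182  1.38 ]
```

View pics/s12z.png

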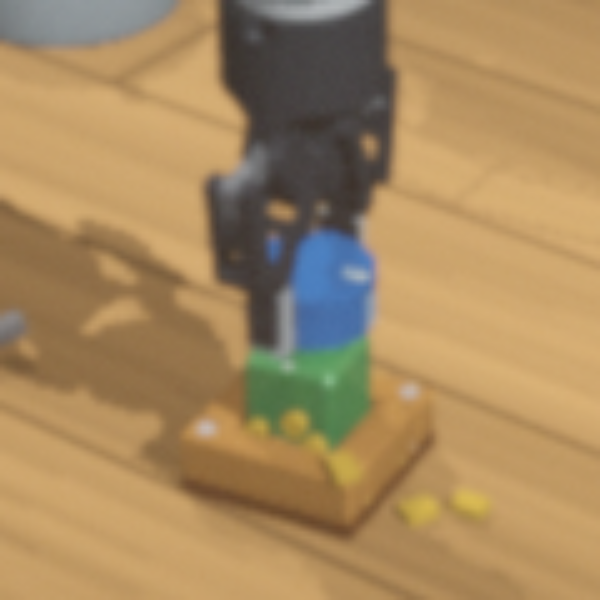

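The mark now points right, at (355,270), so the lid turned 79°. The upward force of 8.6 N fits the seal pushing on a freed lid. I'll lift a little first and check the jar.

Call:
{"fn": "apply_moves", "kwargs": {
  "motion": [
    [0,-0.1,0,0,5],
    [0,-0.2,0,0,5],
    [0,-0.3,0,0,5],
    [0,-0.4,0,0,5],
    [0,-0.5,0,0,5],
    [0,-0.6,0,0,5],
    [0,-0.7,0,0,5],
    [0,-0.8,0,0,5],
    [0,-0.9,0,0,5],
    [0,-1,0,0,5],
    [0,-1,0,0,5]
  ]
}}

```text
clock: 22.68
eef_pos: [504.4, -239.2, 88.9]
tool_rot: [-1.571, -0.0, 0.159]
force: [1.3, -0.4, -1.8]
width: 61.3
```

```bash
python3 - <<'E'
from h import *
to(504.5,-239,120,10)
im=ctrl.get_image('scene');save(im,'s13')
cv2.imwrite('pics/s13z.png',cv2.resize(cv2.imread('pics/s13.png')[140:260,250:370],None,fx=5,fy=5)[:600])
E
```

```text
meas [ 504.4 -239.2   88.9] [-9.00e+01 -1.00e-02  9.11e+00] F [ 1.3 -0.4 -1.8] T [-0.17 -0.23 -0.06] w 61.3 t 22.675 q [ 0.27  0.71  0.18  1.9  -0.23  0.55  0.77]
row [ 0.012 -3.11   0.018 -0.016]
```

View pics/s13z.png

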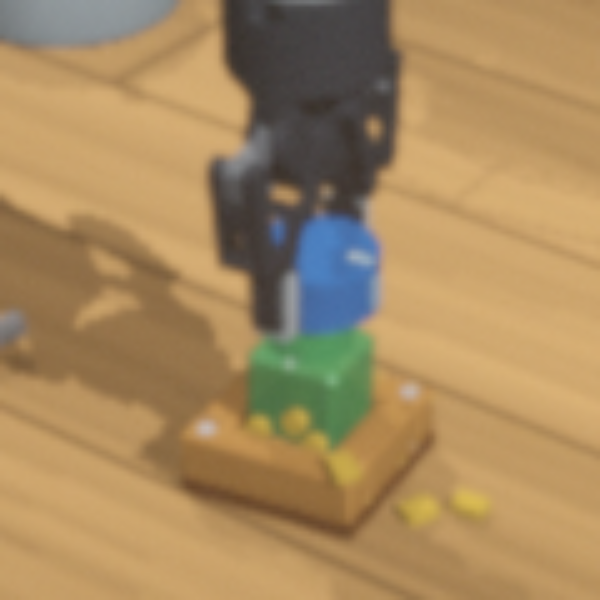

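The lid is rising and the force is only −1.8 N, less than the jar's weight, so the jar is not being lifted. I'll continue.

Call:
{"fn": "apply_moves", "kwargs": {
  "motion": [
    [0,-0.15,0,0,5],
    [0,-0.3,0,0,5],
    [0,-0.5,0,0,5],
    [0,-0.7,0,0,5],
    [0,-0.9,0,0,5],
    [0,-1.1,0,0,5],
    [0,-1.3,0,0,5],
    [0,-1.5,0,0,5],
    [0,-1.8,0,0,5],
    [0,-2.1,0,0,5],
    [0,-2.4,0,0,5],
    [0,-2.7,0,0,5],
    [0,-2.9,0,0,5],
    [0,-3.0,0,0,5],
    [0,-3.06,0,0,5],
    [0,-3.06,0,0,5],
    [0,-3.06,0,0,5],
    [0,-3.06,0,0,5]
  ]
}}

```text
clock: 24.98
eef_pos: [504.3, -239.1, 119.3]
tool_rot: [-1.571, 0.0, 0.159]
force: [0.2, -0.4, -0.3]
width: 61.1
```

```bash
python3 - <<'E'
from h import *
to(504.5,-239,119.6,9.1)
im=ctrl.get_image('scene');save(im,'s14')
cv2.imwrite('pics/s14z.png',cv2.resize(cv2.imread('pics/s14.png')[140:260,250:370],None,fx=5,fy=5)[:600])
for i in [im,ctrl.get_image('top')]:
 for q in ['cap','jar_rim','jar','cap_top','brace','scraper','cup','capacitor','clip','nut_driver']:
  for r in ctrl.mark_of(i,q)[:3]: print(q,np.round(r['location']),round(r['confidence'],2))
to(504.5,-239,119.6,9.1)
E
```

```text
meas [ 504.3 -239.1  119.3] [-8.999e+01  1.000e-02  9.110e+00] F [ 0.2 -0.4 -0.3] T [-0.01 -0.06 -0.  ] w 61.1 t 24.975 q [ 0.26  0.66  0.2   1.88 -0.21  0.62  0.76]
row [ 0.02  -0.029  0.011  0.   ]
cap [ 504. -237.  124.] 0.85
cap [ 508. -173.    6.] 0.21
jar_rim [ 509. -236.  107.] 0.95
jar_rim [ 491. -159.    5.] 0.75
jar [ 509. -244.    8.] 0.78
jar [ 730. -160.   -5.] 0.16
cap_top [ 500. -236.  154.] 0.91
cap_top [ 490. -156.    6.] 0.52
brace [ 507. -242.    1.] 0.68
scraper [483.  51.  -0.] 0.97
scraper [602.  47.  -4.] 0.87
scraper [652. 134.  -4.] 0.79
cup [730.  28.  -1.] 0.94
capacitor [ 728. -155.   -2.] 0.77
clip [732.  25.   2.] 0.62
clip [716. 215.   2.] 0.54
nut_driver [ 614. -457.    1.] 0.89
cap [ 504. -238.  128.] 0.51
jar [ 504. -240.   10.] 0.55
cap_top [ 502. -237.  153.] 0.47
brace [ 509. -238.    4.] 0.78
scraper [483.  50.   4.] 0.91
scraper [601.  49.  -1.] 0.55
scraper [652. 129.   1.] 0.51
cup [731.  29.  -1.] 0.68
capacitor [ 727. -157.   -1.] 0.88
clip [716. 219.   2.] 0.5
nut_driver [ 616. -453.    1.] 0.91
meas [ 504.4 -239.2  119.4] [-90.     0.     9.11] F [ 0.4 -0.  -0.7] T [ 0.04 -0.   -0.  ] w 61.0 t 26.075 q [ 0.26  0.66  0.2   1.88 -0.21  0.62  0.76]
row [ 0.017 -0.021  0.015  0.   ]
```

View pics/s14z.png

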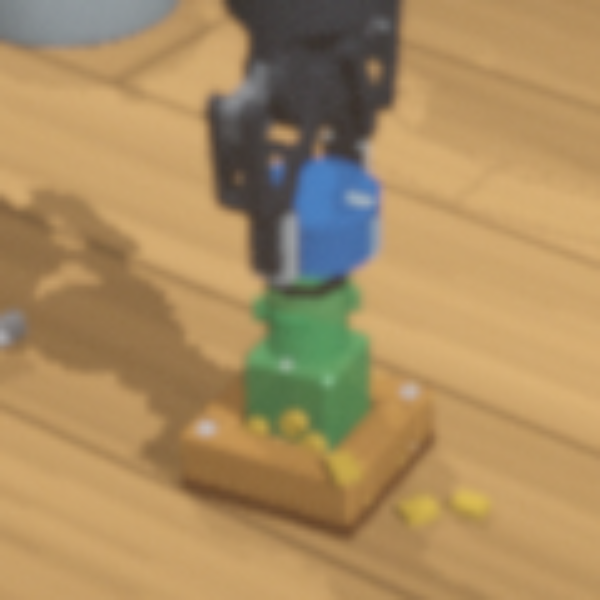

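View pics/s14.png

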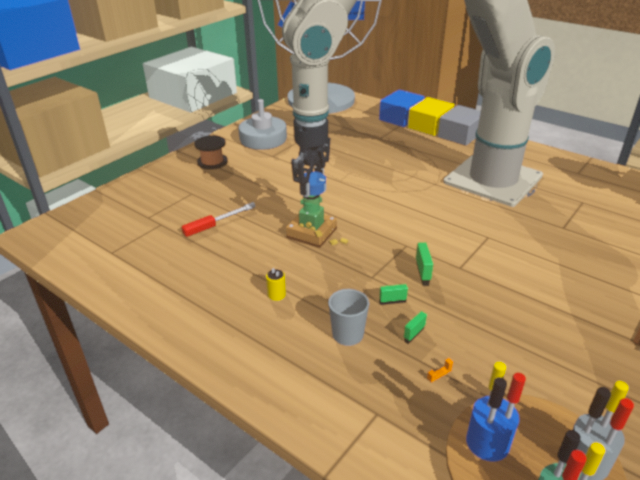

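The lid is gripped and level above the seal, which shows as a dark ring at (318,290) in the zoom. The jar is seated in the brace, and the bystanders and the block are where they should be. Handing in.

```bash
python3 -c "
from h import *
print(ctrl.finish_job())"
```

```text
the job is handed in; nothing more can be done
None
```

The job is done and handed in at about 26 s of the 59 s allowed; no verdict was reported.

- **Chips:** I gripped the largest green block, swept all three chips off the lid in one pass and stood the block upright on the desk at about (481, 50). Two chips landed on the desk and one on a corner of the brace. Only the block touched them.
- **Lid:** I turned it 79° anticlockwise. The seal then pushed up with about 8.6 N, which fits a freed lid, and I lifted it straight up about 40 mm.

Last checks:
- **Final pose:** the lid is still gripped (opening 61 mm) and level within 0.1°. The wrist force is near zero apart from the lid's weight.
- **Height:** the lid's lower rim is about 20 mm above the jar's mouth by arm travel. The networks put it at 17 to 22 mm, which agrees within their accuracy.
- **Surroundings:** the jar is seated in the brace, and the cup, capacitor, clip and nut driver show no movement.
- **Disagreements:** only a few mistaken network labels, such as a chip taken for the rim or cap, and none affected the work. No check failed.

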